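Lock the pivot nut of a swing-tray stand with its jam nut

TASK

The lower hex nut on the stud of the swing-tray stand has been set to give the tray arm its play and must stay as it is. Lock it with the upper nut: run the upper nut down the stud by turning it clockwise (seen from above) and tighten it firmly against the lower nut by feel, about half a newton metre, without turning the lower nut along with it. Let go, and leave the vial in the tray and the things round the stand where they are.

Things in the scene. Friction and masses are not known exactly. Their poses are not given: they have to be found in the camera images.
- stand: grey round foot (140 mm across, bolted to the worktop) with a pedestal and a plain steel threaded stud, upright, 29 mm thick, its axis the body's z axis; origin on the axis at the worktop; the stud's top is 152 mm above the origin. Right-hand thread, 12 mm of travel per turn. Does not move
- jam_nut: upper steel hex nut, to be run down: 50 mm across flats, 57.7 mm across corners, 30 mm tall; origin on the stud's axis at its underside, z up; its corners lie at 0, 60, 120.. degrees from its x axis, the flats face 30, 90, 150.. degrees. Starts 6 to 10 mm clear above the lower nut. Turns on the stud with about 0.08 N m of friction, clockwise from above = down, and stays where it is left
- stop_nut: lower steel hex nut, already set, not to be turned: 50 mm across flats, 24 mm tall; origin at its underside, axes as on the upper nut. Stiff on the thread: it is dragged round only if the upper nut is tightened with more than about 1.2 N m, or if both nuts are gripped. After the nuts touch, the torque climbs to 0.5 N m within 0.2 to 0.6 rad of turning
- stop_nut_mark (a point): point in the middle height of the lower nut, on its x axis 25 mm from the stud's axis (it shows whether that nut has been turned)
- tray_arm: white arm from the pedestal, held by its detent (does not move), under the nuts; origin on the stud's axis at the worktop, x along the arm; its hub is 60 mm across and 64 mm high at the top; a round steel tray, 130 mm across, rim 64 mm above the worktop, inner floor at 52 mm, has its centre 165 mm out along x
- vial_d: brown injection vial with a green cap, 46 mm across and 85 mm tall, standing loose in the tray; origin at the centre of its underside, z up. Bystander
- tape_roll: roll of white surgical tape lying flat, 62 mm across and 13 mm high, on the worktop left of the stand; origin at the centre of its underside. Bystander
- gauze_stack: stack of gauze swabs, 78 x 78 x 30 mm, on the worktop right of the stand; origin at the centre of its underside. Bystander
- vial_b: injection vial with a blue cap, 30 mm across and 60 mm tall, standing on the worktop behind the stand; origin at the centre of its underside, z up. Bystander

How it is judged:
By the outcome, as a careful person would: the job done as asked, in the order asked, and still so for the second after the job is handed in, with the robot touching nothing.
It also fails if it takes over 67 s, if anything falls off the work surface, if the arm or the gripper's body presses on something with over 40 N, if the wrist force passes 120 N, or if a joint passes its speed limit or range.

ROBOT

A 6-joint arm with a two-finger parallel gripper is mounted at the origin on a cart in front of the work surface, level with it; the furniture and walls round the work are solid. World frame = base frame: x ahead of the robot, y to its left, z up, the work surface at z = 0. Lengths are in m, angles in rad, forces in N, time in s.
With the tool pointing down it reaches from about 0.35 to 0.975 m from the base axis. Payload 4.9 kg.
Tool frame: the origin (TCP) lies midway between the tips of the shut fingers; the grasp point (between the pads) lies 19 mm behind it; z points along the fingers, y is the line along which they close (so a half turn about z gives the same grasp; the last joint's range is limited). The gripper opens to 85 mm and grips with 20 to 120 N. Pads are 22 mm wide; open, the fingers measure 114 mm over their backs; the gripper's body (76 mm by 85 mm) begins 54 mm behind the grasp point. The pads swing forward as they close: fully open they stand 13 mm farther back than shut.
Start: joints at [-1.417, 0.053, 1.613, -0, 1.476, -0.119], TCP at [0.168, -0.602, 0.231] pointing down, gripper open.
Joint ranges: [-3.01, 3.01], [-1.01, 2.22], [0.06, 2.58], [-1.02, 4.17], [0.09, 2.62], [-3.14, 3.14]. Speed limits (rad/s): [2.57, 2.57, 3.14, 3.14, 3.14, 3.14].

INTERFACE

Orientations are given as a rotation vector (axis times angle).
In Python, from station import ctrl gives the robot as it stands.
- The arm moves only by the tool step_arm, never from a script. Its argument "targets" is a list of rows, each an object with "travel": the shift along the world's x, y, z as a fraction of full scale, a list of three; "angular": the turn, a rotation vector about the world's x, y, z as a fraction of full scale, a list of three; "gripper": the opening, from 0 (shut) to 1 (fully open). In form: [{"travel": [x, y, z], "angular": [rx, ry, rz], "gripper": gripper}, ...]. A call has 1 to 10 rows; each row is the pose to reach, as a shift and turn from the pose commanded when the call began; what a row does not reach only later rows make up. Full scale, the value 1, is 0.6 m for a shift and pi/4 rad for a turn. A row lasts 1/10 s, in which the tool goes at most 50 mm and 8.59 degrees, less where a joint would pass 70% of its speed; a pose out of reach is approached as far as the arm can. A call with a number of a shift or a turn outside -1 to 1 is refused whole. A call with a gripper value outside its range is refused whole. The fingers move at their own pace and stop on an object; "squeeze" is the grip in N (left out, the last holds). Time passes only in rows, so rows that repeat a pose let the fingers close. It gives the time, the measured TCP pose, the force, the opening and the grip force at its end, in the units of the state.
- ctrl.get_obs(): the state, without advancing time (a new reading comes with each control period).
- ctrl.get_image(name): name is "side" or "top" or "wrist"; returns a dict with "img" (420x560x3 uint8, red, green, blue), "fx", "fy", "cx", "cy" (pixels), "rvec" (rotation vector, rad) and "tvec" (3), from world to camera coordinates, as OpenCV has them. Camera axes: x right, y down, z forward; pixel columns grow to the right and rows downward; lengths in m; the calibration is good to about 2 mm. A picture is of the moment at which its call begins. There is no depth.
- ctrl.finish_job(): hands the job in; it is judged then, once.
The state is a dict: "t": time; "q": joint angles; "dq": joint speeds; "effort": joint torques, N m; "tool_pos": TCP position; "tool_rot": TCP orientation; "contact_force": force on the tool from outside, world axes, zero at the start; "wrist_torque": the same for the moment, N m; "opening": finger opening in m; "grip_force": force on a finger pad.
Only numpy, scipy, OpenCV 4.12 (cv2) and the standard library are available. Lean on these libraries where they do the work, as an engineer would, in place of code of your own. Each camera call takes 0.05 s, during which the arm holds its last target. There are 200 camera calls.

## Working session

There is one attempt and no reset: what is moved stays moved. The work goes in short steps, Python scripts to look and compute and a tool call to move; the robot and the scene stay as the last step left them, time stands still between calls to the robot, and variables do not carry over. Pictures are saved under pics/ and viewed, at most 10 in all, crops included, and the job is handed in when it is done.

Besides the shell and the picture viewer there is one more tool, called as name(argument=value, ...) on one line, values as JSON. step_arm: Moves the arm, as the interface text tells. Its arguments: {"type":"object","properties":{"targets":{"type":"array"},"squeeze":{"type":"number"}},"required":["targets"]}

```bash
mkdir -p pics; python3 - <<'E'
from station import ctrl
import cv2,numpy as np
o=ctrl.get_obs(); print(o)
a=[ctrl.get_image(n) for n in("side","top")]
for n,d in zip(("side","top"),a):
    cv2.imwrite(f"pics/{n}0.png",d["img"][...,::-1]); R=cv2.Rodrigues(np.array(d["rvec"]))[0]; print(n,d["fx"],d["cx"],d["cy"],-R.T@np.array(d["tvec"]),R[2])
E
```

```text
{'t': 0.0, 'q': array([-1.41699607e+00,  5.33414370e-02,  1.61431430e+00, -6.47312939e-06,
        1.47598992e+00, -1.19004870e-01]), 'dq': array([-0.00094343, -0.00039431,  0.00026714, -0.0005833 ,  0.00038449,
       -0.00027767]), 'effort': array([-9.01388885e-04, -3.93688095e+01, -3.70180035e+01, -2.25713234e-04,
        7.05724378e-03,  1.37124283e-05]), 'tool_pos': array([ 0.16829484, -0.60126192,  0.23006045]), 'tool_rot': array([-3.11037860e+00, -4.26915558e-01,  6.61784786e-05]), 'contact_force': array([-0.04314869, -0.25376111, -0.6705602 ]), 'wrist_torque': array([-0.00694742,  0.02653711, -0.02523414]), 'grip_force': 0.0, 'opening': 0.08537765627518604}
side 540.3844799862467 282.21588149236715 211.2381091099008 [0.16633464 0.79206322 0.91880246] [ 0.2800368  -0.70406791 -0.65258545]
top 452.82159640791696 289.92692986072734 212.9711473345404 [ 0.46012705 -0.07310569  1.18050687] [ 0.0572283   0.00268473 -0.99835751]
```

View pics/side0.png

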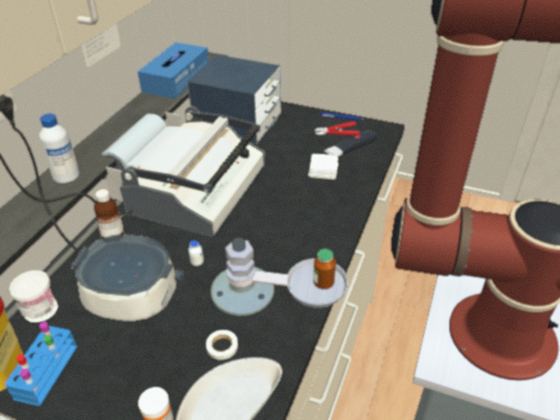

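View pics/top0.png

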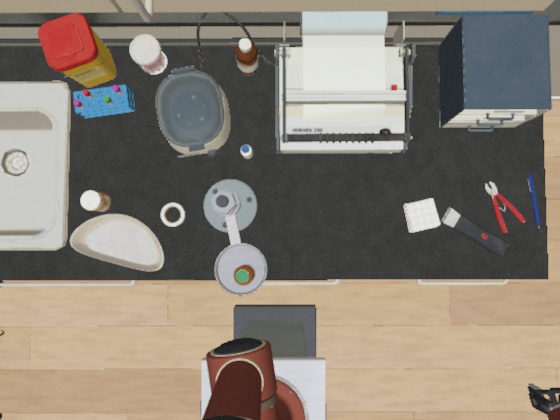

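Side: stand around (240,265), nuts up to ~(238,245), tray with vial at (320,275). Top: stud around (226,202), tray (241,268), blue-capped vial (246,151). I'll zoom in on the nuts next.

```bash
cat > h.py <<'E'
import cv2,numpy as np
def ray(d,u,v):
    K=np.array([[d["fx"],0,d["cx"]],[0,d["fy"],d["cy"]],[0,0,1]]); R=cv2.Rodrigues(np.array(d["rvec"]))[0]
    r=R.T@np.linalg.solve(K,[u,v,1]); return -R.T@np.array(d["tvec"]).ravel(), r
def onz(d,u,v,z):
    c,r=ray(d,u,v); return c+r*(z-c[2])/r[2]
def proj(d,p):
    K=np.array([[d["fx"],0,d["cx"]],[0,d["fy"],d["cy"]],[0,0,1]])
    return cv2.projectPoints(np.array(p,float).reshape(-1,3),np.array(d["rvec"]),np.array(d["tvec"]),K,None)[0].reshape(-1,2)
E
python3 - <<'E'
from station import ctrl
from h import *
s=ctrl.get_image("side");t=ctrl.get_image("top")
a=cv2.resize(s["img"][228:318,200:300],None,fx=4,fy=4,interpolation=cv2.INTER_CUBIC)
b=cv2.resize(t["img"][170:260,190:290],None,fx=4,fy=4,interpolation=cv2.INTER_CUBIC)
cv2.imwrite("pics/c1.png",np.hstack([a,b])[...,::-1])
# foot: fit ellipse of bluish grey blob
for n,d,z,box in(("side",s,0.01,(200,240,290,320)),("top",t,0.01,(195,170,265,240))):
    hsv=cv2.cvtColor(d["img"],cv2.COLOR_RGB2HSV); print(n,hsv[295,240] if n=="side" else hsv[215,215])
print(onz(t,226,202,.15),onz(s,239,243,.15),onz(t,231,206,0.01),onz(t,241,268,.064))
E
```

```text
side [ 98  37 193]
top [102  19 172]
[0.54467801 0.07558535 0.15      ] [0.54236815 0.08679301 0.15      ] [0.54572829 0.08276028 0.01      ] [0.38921661 0.05026844 0.064     ]
```

View pics/c1.png

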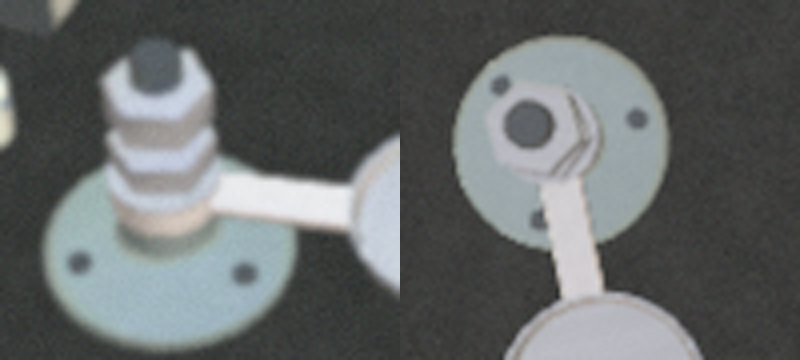

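step_arm(targets=[{"travel":[0.05,0.1,0.15],"angular":[0,0,0.18],"gripper":1},{"travel":[0.1,0.2,0.15],"angular":[0,0,0.36],"gripper":1},{"travel":[0.15,0.3,0.15],"angular":[0,0,0.54],"gripper":1},{"travel":[0.2,0.38,0.15],"angular":[0,0,0.72],"gripper":1},{"travel":[0.25,0.46,0.15],"angular":[0,0,0.9],"gripper":1},{"travel":[0.3,0.54,0.15],"angular":[0,0,1],"gripper":1},{"travel":[0.3,0.6,0.15],"angular":[0,0,1],"gripper":1},{"travel":[0.3,0.6,0.15],"angular":[0,0,1],"gripper":1},{"travel":[0.3,0.6,0.15],"angular":[0,0,1],"gripper":1},{"travel":[0.3,0.6,0.15],"angular":[0,0,1],"gripper":1}])

```text
t: 1.2
tool_pos: [0.3494, -0.2391, 0.3218]
tool_rot: [2.707, 1.592, 0.002]
contact_force: [-0.9, -1.3, 0.1]
opening: 0.0853
grip_force: 0.0
```

step_arm(targets=[{"travel":[0.06,0.1,0],"angular":[0,0,0.18],"gripper":1},{"travel":[0.12,0.2,0],"angular":[0,0,0.36],"gripper":1},{"travel":[0.18,0.3,0],"angular":[0,0,0.54],"gripper":1},{"travel":[0.22,0.4,0],"angular":[0,0,0.72],"gripper":1},{"travel":[0.25,0.45,0],"angular":[0,0,0.9],"gripper":1},{"travel":[0.28,0.5,0],"angular":[0,0,1],"gripper":1},{"travel":[0.3,0.54,0],"angular":[0,0,1],"gripper":1},{"travel":[0.3,0.54,0],"angular":[0,0,1],"gripper":1},{"travel":[0.3,0.54,0],"angular":[0,0,1],"gripper":1},{"travel":[0.3,0.54,0],"angular":[0,0,1],"gripper":1}])

```text
t: 2.2
tool_pos: [0.5284, 0.0814, 0.3207]
tool_rot: [-1.899, -2.502, 0.002]
contact_force: [-0.0, -0.1, 0.8]
opening: 0.0854
grip_force: 0.0
```

step_arm(targets=[{"travel":[0,0,0],"angular":[0,0,0.18],"gripper":1},{"travel":[0,0,0],"angular":[0,0,0.36],"gripper":1},{"travel":[0,0,0],"angular":[0,0,0.54],"gripper":1},{"travel":[0,0,0],"angular":[0,0,0.72],"gripper":1},{"travel":[0,0,0],"angular":[0,0,0.9],"gripper":1},{"travel":[0,0,0],"angular":[0,0,1],"gripper":1},{"travel":[0,0,0],"angular":[0,0,1],"gripper":1},{"travel":[0,0,0],"angular":[0,0,1],"gripper":1}])

```text
t: 3.0
tool_pos: [0.5282, 0.0808, 0.3214]
tool_rot: [0.802, 3.037, -0.0]
contact_force: [-0.3, -0.1, -0.9]
opening: 0.0854
grip_force: 0.0
```

```bash
python3 - <<'E'
from station import ctrl
from h import *
o=ctrl.get_obs(); print(o["t"],o["q"],o["tool_pos"],o["tool_rot"],o["wrist_torque"],o["contact_force"])
w=ctrl.get_image("wrist"); cv2.imwrite("pics/w1.png",w["img"][...,::-1]); np.save("w1.npy",w,allow_pickle=True)
c,r=ray(w,w["cx"],w["cy"]); print(c,r, proj(w,[.545,.08,.152]))
E
```

```text
3.0 [ 1.26472212e-02 -2.02631015e-01  1.70662699e+00 -2.85233365e-04
  1.63739694e+00 -1.04191916e+00] [0.52819207 0.0808069  0.32140076] [ 8.01878298e-01  3.03725337e+00 -3.46815096e-04] [-0.00953604  0.00615848 -0.01476624] [-0.2959406  -0.13761418 -0.87457126]
[0.45363311 0.12329738 0.46442948] [ 0.2868979  -0.16307175 -0.94397945] [[290.34558869 199.67588136]]
```

View pics/w1.png

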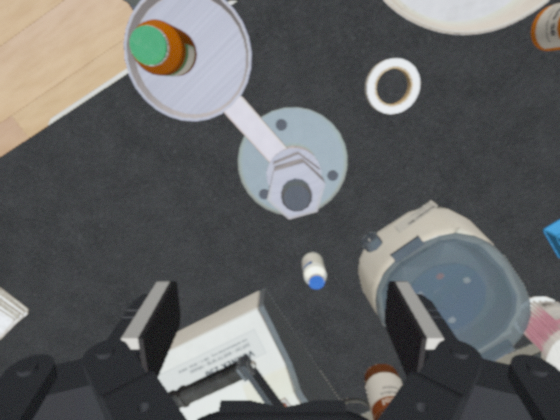

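Wrist view: stud top at about (297,194), jam nut around it with its nearest corner at ~(290,217); tray arm goes up-left. I'll measure the stud end and the nut's outline.

```bash
python3 - <<'E'
from station import ctrl
from h import *
w=np.load("w1.npy",allow_pickle=True).item(); s=ctrl.get_image("side"); t=ctrl.get_image("top")
img0={"top":cv2.imread("pics/top0.png")[...,::-1],"side":cv2.imread("pics/side0.png")[...,::-1],"w":w["img"]}
for n,d,u,v,r in(("w",w,297,194,22),("top",t,222,201,8),("side",s,239,243,9)):
    g=cv2.cvtColor(np.ascontiguousarray(img0[n]),cv2.COLOR_RGB2GRAY)
    m=((g<125)).astype(np.uint8)
    nl,lab,st,ce=cv2.connectedComponentsWithStats(m,connectivity=4); l=lab[v,u]; print(n,st[l],ce[l],onz(d,*ce[l],.152))
big=cv2.resize(w["img"][120:235,225:365],None,fx=5,fy=5,interpolation=cv2.INTER_CUBIC); cv2.imwrite("pics/w1c.png",big[...,::-1])
# foot ellipses
for n,d in(("w",w),("top",t)):
    I=img0[n].astype(int); m=((I[...,1]-I[...,0]>8)&(I[...,1]>110)).astype(np.uint8)
    nl,lab,st,ce=cv2.connectedComponentsWithStats(m)
    cs,_=cv2.findContours(m,cv2.RETR_EXTERNAL,cv2.CHAIN_APPROX_NONE)
    print(n,[st[i].tolist() for i in range(1,nl) if st[i][4]>300])
E
```

```text
w [282 180  29  31 729] [295.99725652 194.94513032] [0.54360777 0.08659215 0.152     ]
top [216 195  13  12 117] [221.8974359  200.77777778] [0.54733388 0.08466821 0.152     ]
side [    0    49   405   371 73373] [191.45961048 245.7289875 ] [0.62805262 0.13048858 0.152     ]
w [[128, 25, 40, 41, 1242], [262, 107, 86, 98, 3386], [238, 137, 40, 75, 1309], [378, 234, 151, 120, 7960]]
top [[302, 12, 86, 17, 1404], [73, 84, 61, 35, 1312], [172, 105, 41, 38, 679], [204, 181, 51, 51, 1185]]
```

View pics/w1c.png

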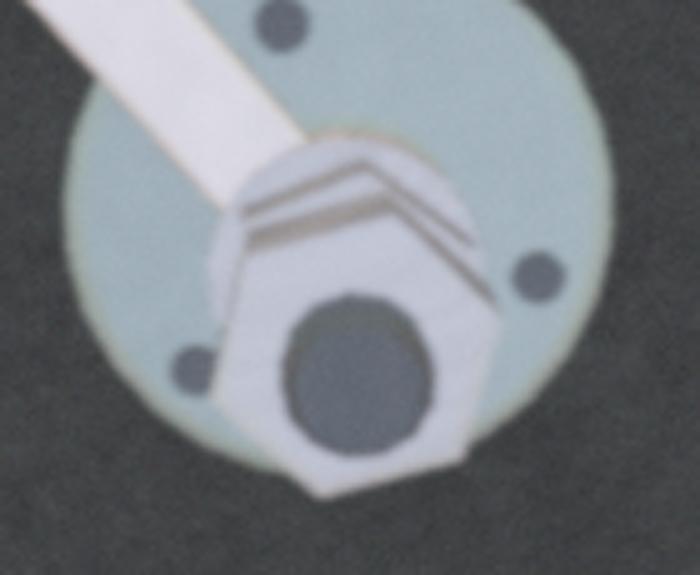

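```bash
python3 - <<'E'
from station import ctrl
from h import *
w=np.load("w1.npy",allow_pickle=True).item(); s=ctrl.get_image("side")
C=[(322,498),(465,458),(500,312),(215,395)]
for z in(.122,.126,.13):
    P=np.array([onz(w,225+u/5,120+v/5,z) for u,v in C])[:,:2]
    c=(P[2]+P[3])/2
    print(z,c,np.linalg.norm(P[2]-P[3]),np.linalg.norm(P[0]-P[1]),np.linalg.norm(P-c,axis=1),np.degrees(np.arctan2(*(P-c).T[::-1]))%60)
ims=[ctrl.get_image("side")["img"].astype(float) for _ in range(6)]
I=np.mean(ims,0).astype(np.uint8)
cv2.imwrite("pics/s1c.png",cv2.resize(I[232:292,215:265],None,fx=10,fy=10,interpolation=cv2.INTER_CUBIC)[...,::-1])
A=np.array([.546,.085])
for z in(.152,.126,.1,.09,.064,0): print(z,proj(s,[*A,z]))
E
```

```text
0.122 [0.54862664 0.08537571] 0.05821978426932919 0.029821647546096498 [0.03098905 0.03092699 0.02910989 0.02910989] [18.22057405 15.8064627  17.34917979 17.34917979]
0.126 [0.547517   0.08581868] 0.05753970516021113 0.0294732938077563 [0.03062706 0.03056572 0.02876985 0.02876985] [18.22057405 15.8064627  17.34917979 17.34917979]
0.13 [0.54640735 0.08626165] 0.056859626051093154 0.0291249400694161 [0.03026507 0.03020445 0.02842981 0.02842981] [18.22057405 15.8064627  17.34917979 17.34917979]
0.152 [[237.69812491 241.28045561]]
0.126 [[238.44524809 250.31811046]]
0.1 [[239.17010191 259.08638162]]
0.09 [[239.44317167 262.38959886]]
0.064 [[240.13879843 270.8043218 ]]
0 [[241.76756346 290.50685079]]
```

View pics/s1c.png

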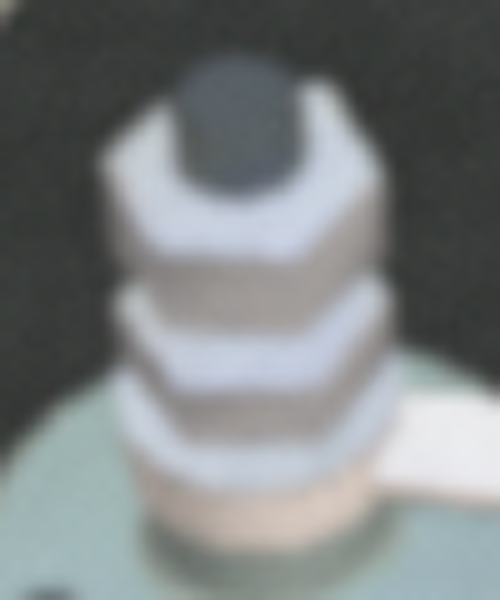

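```bash
python3 - <<'E'
from station import ctrl
from h import *
s=ctrl.get_image("side"); A=np.array([.5465,.0855])
off=np.array([238.6,240.9])-proj(s,[*A,.152])[0]; print(off)
R=.02885
for n,pts in(("jamtop",[(155,248),(295,258)]),("jambot",[(166,325),(306,331)]),("stoptop",[(177,388),(297,388)]),("stopbot",[(190,438),(300,440)])):
  for a,p in zip((77.3,137.3),pts):
    xy=A+R*np.array([np.cos(np.radians(a)),np.sin(np.radians(a))])
    zs=np.linspace(.04,.16,241); pr=proj(s,[[*xy,z] for z in zs])+off
    px=np.array([215,232])+np.array(p)/10-.45
    i=np.argmin(abs(pr[:,1]-px[1])); print(n,a,zs[i],pr[i]-px)
E
```

```text
[ 1.22748588 -0.4780366 ]
jamtop 77.3 0.1315 [0.47110106 0.00714054]
jamtop 137.3 0.1305 [0.57848572 0.02121834]
jambot 77.3 0.10900000000000001 [ 0.13254373 -0.02653373]
jambot 137.3 0.10900000000000001 [0.02929066 0.04504707]
stoptop 77.3 0.09 [-0.33991508 -0.00834941]
stoptop 137.3 0.092 [1.35507382 0.00651201]
stopbot 77.3 0.07450000000000001 [-1.13811191  0.04388455]
stopbot 137.3 0.07600000000000001 [1.44820212 0.03377882]
```

step_arm(targets=[{"travel":[0.031,0.008,0],"angular":[0,0,0.18],"gripper":1},{"travel":[0.031,0.008,0],"angular":[0,0,0.36],"gripper":1},{"travel":[0.031,0.008,0],"angular":[0,0,0.54],"gripper":1},{"travel":[0.031,0.008,0],"angular":[0,0,0.72],"gripper":1},{"travel":[0.031,0.008,0],"angular":[0,0,0.9],"gripper":1},{"travel":[0.031,0.008,0],"angular":[0,0,1],"gripper":1}])

```text
t: 4.15
tool_pos: [0.547, 0.087, 0.3212]
tool_rot: [0.434, -3.111, 0.0]
contact_force: [-0.9, -0.2, 0.3]
opening: 0.0855
grip_force: 0.0
```

step_arm(targets=[{"travel":[0,0,0],"angular":[0,0,0.18],"gripper":1},{"travel":[0,0,0],"angular":[0,0,0.36],"gripper":1},{"travel":[0,0,0],"angular":[0,0,0.54],"gripper":1},{"travel":[0,0,0],"angular":[0,0,0.72],"gripper":1},{"travel":[0,0,0],"angular":[0,0,0.9],"gripper":1},{"travel":[0,0,0],"angular":[0,0,1],"gripper":1}])

```text
t: 4.75
tool_pos: [0.547, 0.087, 0.3213]
tool_rot: [1.592, -2.708, -0.0]
contact_force: [0.4, 0.0, -0.5]
opening: 0.0856
grip_force: 0.0
```

step_arm(targets=[{"travel":[0,0,0],"angular":[0,0,0.18],"gripper":1},{"travel":[0,0,0],"angular":[0,0,0.376],"gripper":1},{"travel":[0,0,0],"angular":[0,0,0.376],"gripper":1},{"travel":[0,0,0],"angular":[0,0,0.376],"gripper":1}])

```text
t: 5.15
tool_pos: [0.547, 0.087, 0.3213]
tool_rot: [1.964, -2.452, -0.0]
contact_force: [-0.4, 0.4, -0.1]
opening: 0.0852
grip_force: 0.0
```

```bash
python3 - <<'E'
from station import ctrl
from h import *
o=ctrl.get_obs(); r=cv2.Rodrigues(o["tool_rot"])[0]; print(o["t"],o["q"],o["tool_pos"],np.degrees(np.arctan2(r[1,1],r[0,1])),r[:,2],o["wrist_torque"])
w=ctrl.get_image("wrist"); np.save("w2.npy",w,allow_pickle=True)
print(proj(w,[[.5468,.0855,.152],[.5468,.0855,.134]]))
u,v=proj(w,[.5468,.0855,.134])[0].astype(int); print(u,v)
cv2.imwrite("pics/w2c.png",cv2.resize(w["img"][v-60:v+60,u-70:u+70],None,fx=5,fy=5,interpolation=cv2.INTER_CUBIC)[...,::-1])
E
```

```text
5.15 [ 2.33408810e-02 -1.54701681e-01  1.66479489e+00  3.10174456e-06
  1.63155603e+00 -2.89809664e+00] [0.5469833  0.08699047 0.3212841 ] 167.38605101859903 [-5.66424239e-05  1.77454023e-06 -9.99999998e-01] [ 0.01183707  0.03203718 -0.01276616]
[[281.30187762 181.2099418 ]
 [281.35689413 176.24179427]]
281 176
```

View pics/w2c.png

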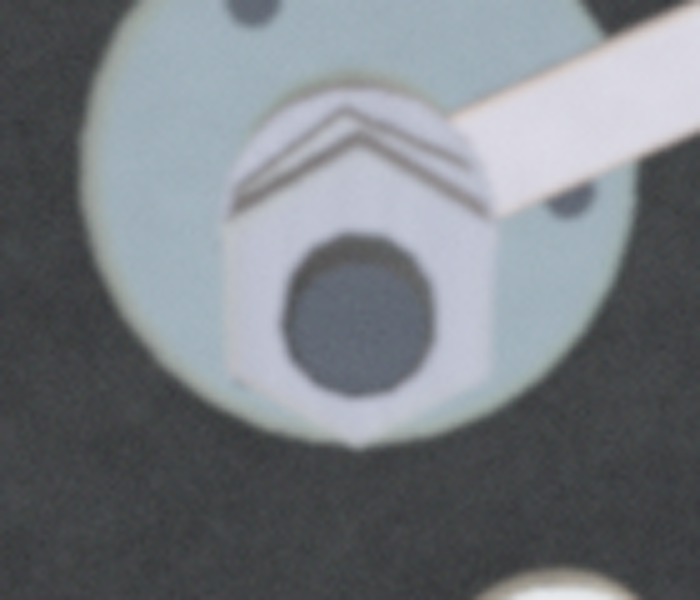

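Closer wrist view: jam-nut flats are upright at crop x=228 and 492, so the jaws are square to them. The stud-top centre is at crop (360,322), about 1 mm off my estimate.

```bash
python3 - <<'E'
from h import *
w=np.load("w2.npy",allow_pickle=True).item()
for z in(.152,): print(onz(w,282.6,180.0,z))
f=lambda x,y:(211+x/5-.4,116+y/5-.4)
# jam hex top: flats width 228..492 -> scale; corners (358,447) lowest, (360,140..150) top
for z in(.126,.13,.134,.138):
    a,b=onz(w,*f(228,300),z),onz(w,*f(492,300),z); c=onz(w,*f(358,447),z);
    print(z,np.linalg.norm(a-b),(a+b)/2,c, c[:2]-.02885*np.array([np.cos(np.radians(77.3)),np.sin(np.radians(77.3))]))
print(proj(w,[[.547,.087,z] for z in(.13,.32)]))
E
```

```text
[0.54543626 0.08467255 0.152     ]
0.126 0.050427505902348235 [0.54596683 0.08710089 0.126     ] [0.55280908 0.11593144 0.126     ] [0.54646652 0.08778726]
0.13 0.049831278234080886 [0.54575133 0.08612693 0.13      ] [0.55251268 0.1146166  0.13      ] [0.54617012 0.08647243]
0.134 0.04923505056581352 [0.54553583 0.08515298 0.134     ] [0.55221628 0.11330177 0.134     ] [0.54587371 0.0851576 ]
0.138 0.04863882289754628 [0.54532032 0.08417902 0.138     ] [0.55191987 0.11198693 0.138     ] [0.54557731 0.08384276]
[[281.50975857 176.75967091]
 [280.53626642 280.336713  ]]
```

step_arm(targets=[{"travel":[-0.002,-0.0033,-0.06],"angular":[0,0,0],"gripper":1},{"travel":[-0.002,-0.0033,-0.12],"angular":[0,0,0],"gripper":1},{"travel":[-0.002,-0.0033,-0.18],"angular":[0,0,0],"gripper":1},{"travel":[-0.002,-0.0033,-0.24],"angular":[0,0,0],"gripper":1},{"travel":[-0.002,-0.0033,-0.29],"angular":[0,0,0],"gripper":1},{"travel":[-0.002,-0.0033,-0.33],"angular":[0,0,0],"gripper":1},{"travel":[-0.002,-0.0033,-0.35],"angular":[0,0,0],"gripper":1},{"travel":[-0.002,-0.0033,-0.36],"angular":[0,0,0],"gripper":1},{"travel":[-0.002,-0.0033,-0.36],"angular":[0,0,0],"gripper":1}])

```text
t: 6.1
tool_pos: [0.5459, 0.085, 0.1053]
tool_rot: [1.967, -2.45, -0.0]
contact_force: [-0.2, 0.2, -0.5]
opening: 0.0852
grip_force: 0.0
```

step_arm(targets=[{"travel":[0,0,0],"angular":[0,0,0],"gripper":0.5},{"travel":[0,0,0],"angular":[0,0,0],"gripper":0.5},{"travel":[0,0,0],"angular":[0,0,0],"gripper":0.4},{"travel":[0,0,0],"angular":[0,0,0],"gripper":0.4},{"travel":[0,0,0],"angular":[0,0,0],"gripper":0.4},{"travel":[0,0,0],"angular":[0,0,0],"gripper":0.4}], squeeze=50)

```text
t: 6.7
tool_pos: [0.5464, 0.0851, 0.1071]
tool_rot: [-1.967, 2.448, -0.001]
contact_force: [-2.4, 0.2, 6.5]
opening: 0.049
grip_force: 55.1
```

```bash
python3 - <<'E'
from station import ctrl
from h import *
o=ctrl.get_obs(); print(o)
I=np.hstack([cv2.resize(ctrl.get_image(n)["img"][a:a+60,b:b+60],None,fx=6.6,fy=6.6,interpolation=cv2.INTER_CUBIC) for n,a,b in(("side",225,210),("top",170,190))])
cv2.imwrite("pics/g1.png",I[...,::-1])
E
```

```text
{'t': 6.7, 'q': array([ 1.97983530e-02, -8.81661558e-03,  1.89070775e+00,  1.65595025e-04,
        1.25818660e+00, -2.90447240e+00]), 'dq': array([ 6.32667949e-04,  1.94049847e-03, -1.88267665e-03,  8.38801088e-04,
       -7.04907394e-05, -7.49595197e-05]), 'effort': array([ -0.28379506, -31.0326612 , -32.6418972 ,  -0.07720823,
        -0.74171422,  -0.03673035]), 'tool_pos': array([0.54641719, 0.08507817, 0.1070864 ]), 'tool_rot': array([-1.96655676e+00,  2.44828855e+00, -1.25667435e-03]), 'contact_force': array([-2.36553544,  0.18370662,  6.53089968]), 'wrist_torque': array([ 0.02944938,  0.4536142 , -0.0572175 ]), 'grip_force': 55.063918232917786, 'opening': 0.04902337817738548}
```

View pics/g1.png

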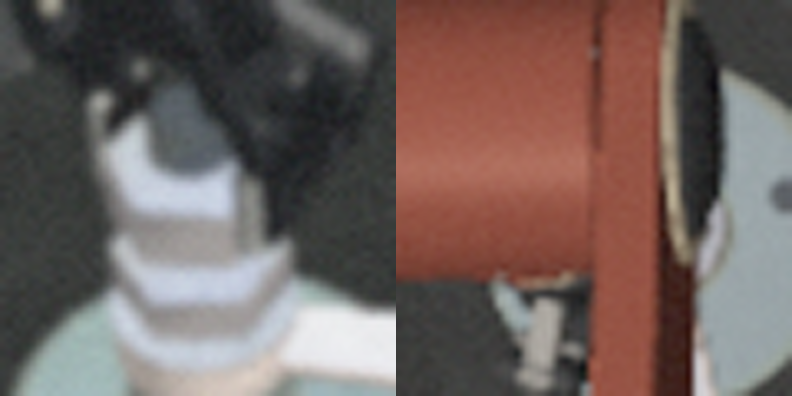

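step_arm(targets=[{"travel":[0,0,0],"angular":[0,0,0],"gripper":0.75},{"travel":[0,0,0],"angular":[0,0,0],"gripper":0.75},{"travel":[0.001,0,0.008],"angular":[0,0,0],"gripper":0.75},{"travel":[0.001,0,0.008],"angular":[0,0,0],"gripper":0.75},{"travel":[0.001,0,0.008],"angular":[0,0,0],"gripper":0.4},{"travel":[0.001,0,0.009],"angular":[0,0,0],"gripper":0.4},{"travel":[0.001,0,0.01],"angular":[0,0,0],"gripper":0.4},{"travel":[0.001,0,0.01],"angular":[0,0,0],"gripper":0.4}], squeeze=50)

```text
t: 7.6
tool_pos: [0.5464, 0.085, 0.1108]
tool_rot: [-1.967, 2.449, 0.0]
contact_force: [2.0, 1.5, -3.0]
opening: 0.0489
grip_force: 55.8
```

```bash
cat > st.py <<'E'
from station import ctrl
from h import *
o=ctrl.get_obs(); r=cv2.Rodrigues(o["tool_rot"])[0]; print(o["t"],"q6",np.degrees(o["q"][5]),"pos",o["tool_pos"],"yang",np.degrees(np.arctan2(r[1,1],r[0,1])),"F",o["contact_force"],"M",o["wrist_torque"],"op",o["opening"],o["grip_force"],"eff6",o["effort"][5])
E
python3 st.py
```

```text
7.6 q6 -166.4237645127241 pos [0.54635868 0.08500388 0.11078789] yang 167.54753888543618 F [ 2.04081074  1.45295652 -3.03255668] M [ 0.06560644 -0.38185417 -0.03291839] op 0.0488670629491849 55.80576181411743 eff6 -0.029352764831855893
```

step_arm(targets=[{"travel":[0,0,-0.0004],"angular":[0,0,-0.16],"gripper":0.4},{"travel":[0,0,-0.0008],"angular":[0,0,-0.32],"gripper":0.4},{"travel":[0,0,-0.0012],"angular":[0,0,-0.48],"gripper":0.4},{"travel":[0,0,-0.0016],"angular":[0,0,-0.64],"gripper":0.4},{"travel":[0,0,-0.002],"angular":[0,0,-0.8],"gripper":0.4},{"travel":[0,0,-0.0025],"angular":[0,0,-1],"gripper":0.4},{"travel":[0,0,-0.0025],"angular":[0,0,-1],"gripper":0.4}])

```text
t: 8.3
tool_pos: [0.5461, 0.0851, 0.1093]
tool_rot: [0.88, -3.015, -0.001]
contact_force: [1.9, 1.7, -2.5]
opening: 0.0489
grip_force: 55.8
```

```bash
python3 st.py
```

```text
8.3 q6 -121.40812972254389 pos [0.54614174 0.08513356 0.10928417] yang 122.53580342108062 F [ 1.87377541  1.69202143 -2.47254093] M [ 0.12162717 -0.3118405  -0.1059115 ] op 0.048931534395512816 55.76862573623657 eff6 0.538563821464777
```

step_arm(targets=[{"travel":[0,0,-0.0004],"angular":[0,0,-0.16],"gripper":0.4},{"travel":[0,0,-0.0008],"angular":[0,0,-0.32],"gripper":0.4},{"travel":[0,0,-0.0012],"angular":[0,0,-0.48],"gripper":0.4},{"travel":[0,0,-0.0016],"angular":[0,0,-0.64],"gripper":0.4},{"travel":[0,0,-0.002],"angular":[0,0,-0.8],"gripper":0.4},{"travel":[0,0,-0.0025],"angular":[0,0,-1],"gripper":0.4},{"travel":[0,0,-0.0025],"angular":[0,0,-1],"gripper":0.4}])

```text
t: 9.0
tool_pos: [0.5461, 0.0854, 0.1078]
tool_rot: [-0.337, -3.123, -0.001]
contact_force: [1.5, 3.1, -3.8]
opening: 0.0489
grip_force: 55.7
```

step_arm(targets=[{"travel":[0,0,-0.0004],"angular":[0,0,-0.16],"gripper":0.4},{"travel":[0,0,-0.0008],"angular":[0,0,-0.32],"gripper":0.4},{"travel":[0,0,-0.0012],"angular":[0,0,-0.48],"gripper":0.4},{"travel":[0,0,-0.0016],"angular":[0,0,-0.64],"gripper":0.4},{"travel":[0,0,-0.002],"angular":[0,0,-0.8],"gripper":0.4},{"travel":[0,0,-0.0025],"angular":[0,0,-1],"gripper":0.4},{"travel":[0,0,-0.0025],"angular":[0,0,-1],"gripper":0.4}])

```text
t: 9.7
tool_pos: [0.5462, 0.0856, 0.1063]
tool_rot: [-1.504, -2.757, -0.002]
contact_force: [2.8, 3.7, -4.9]
opening: 0.0489
grip_force: 55.6
```

```bash
python3 st.py
```

```text
9.7 q6 -31.655096535568955 pos [0.54621412 0.0855624  0.10630202] yang 32.78207905380595 F [ 2.79400139  3.66796348 -4.9256159 ] M [ 0.63111141 -0.33691536 -0.06726548] op 0.04885513041451693 55.55635929107666 eff6 0.5389807932078838
```

step_arm(targets=[{"travel":[0,0,-0.0004],"angular":[0,0,-0.16],"gripper":0.4},{"travel":[0,0,-0.0008],"angular":[0,0,-0.32],"gripper":0.4},{"travel":[0,0,-0.0012],"angular":[0,0,-0.48],"gripper":0.4},{"travel":[0,0,-0.0016],"angular":[0,0,-0.64],"gripper":0.4},{"travel":[0,0,-0.002],"angular":[0,0,-0.8],"gripper":0.4},{"travel":[0,0,-0.002],"angular":[0,0,-0.8],"gripper":0.4}])

```text
t: 10.3
tool_pos: [0.5464, 0.0856, 0.1051]
tool_rot: [-2.282, -2.158, -0.002]
contact_force: [3.1, 4.7, -5.2]
opening: 0.049
grip_force: 55.5
```

```bash
python3 st.py
```

```text
10.3 q6 4.309404661294302 pos [0.54641449 0.08561305 0.10511975] yang -3.185121571394809 F [ 3.05032461  4.69519437 -5.18156718] M [ 0.62243658 -0.54489151 -0.11601329] op 0.048959108512739456 55.456552505493164 eff6 0.40945845656096935
```

step_arm(targets=[{"travel":[0,0,-0.0003],"angular":[0,0,-0.1],"gripper":0.4},{"travel":[0,0,-0.0005],"angular":[0,0,-0.2],"gripper":0.4},{"travel":[0,0,-0.0008],"angular":[0,0,-0.3],"gripper":0.4},{"travel":[0,0,-0.0008],"angular":[0,0,-0.3],"gripper":0.4}])

```text
t: 10.7
tool_pos: [0.5465, 0.0856, 0.1047]
tool_rot: [-2.519, -1.876, -0.002]
contact_force: [4.0, 4.8, -6.2]
opening: 0.049
grip_force: 55.4
```

```bash
python3 st.py
```

```text
10.7 q6 17.761801060607077 pos [0.54649894 0.08560082 0.10466427] yang -16.639228257600717 F [ 4.04574625  4.75751834 -6.18857403] M [ 0.61754    -0.48616036 -0.14017008] op 0.04903363570095692 55.41778922080994 eff6 0.20868914667516947
```

step_arm(targets=[{"travel":[0,0,-0.0003],"angular":[0,0,-0.1],"gripper":0.4},{"travel":[0,0,-0.0005],"angular":[0,0,-0.2],"gripper":0.4},{"travel":[0,0,-0.0008],"angular":[0,0,-0.3],"gripper":0.4},{"travel":[0,0,-0.0008],"angular":[0,0,-0.3],"gripper":0.4}])

```text
t: 11.1
tool_pos: [0.5466, 0.0856, 0.1042]
tool_rot: [-2.722, -1.567, -0.002]
contact_force: [4.1, 4.1, -5.6]
opening: 0.0489
grip_force: 55.4
```

```bash
python3 st.py
```

```text
11.1 q6 31.26221784639929 pos [0.54655564 0.08556019 0.10420154] yang -30.14203906001866 F [ 4.1188469   4.06167542 -5.56472013] M [ 0.64993286 -0.4786835  -0.10433213] op 0.04886948877081005 55.41026830673218 eff6 0.20855669863522053
```

step_arm(targets=[{"travel":[0,0,-0.0003],"angular":[0,0,-0.1],"gripper":0.4},{"travel":[0,0,-0.0005],"angular":[0,0,-0.2],"gripper":0.4},{"travel":[0,0,-0.0008],"angular":[0,0,-0.3],"gripper":0.4},{"travel":[0,0,-0.0008],"angular":[0,0,-0.3],"gripper":0.4}])

```text
t: 11.5
tool_pos: [0.5466, 0.0855, 0.1038]
tool_rot: [-2.887, -1.236, -0.002]
contact_force: [4.3, 3.4, -6.4]
opening: 0.0491
grip_force: 55.4
```

```bash
python3 st.py
```

```text
11.5 q6 44.76399011022848 pos [0.54663632 0.08553519 0.10378843] yang -43.64159238210831 F [ 4.29513006  3.38248894 -6.37042838] M [ 0.58821616 -0.55439666 -0.10670629] op 0.049067729819727963 55.40655255317688 eff6 0.20823347847908735
```

step_arm(targets=[{"travel":[0,0,-0.0003],"angular":[0,0,-0.1],"gripper":0.4},{"travel":[0,0,-0.0005],"angular":[0,0,-0.2],"gripper":0.4},{"travel":[0,0,-0.0008],"angular":[0,0,-0.3],"gripper":0.4},{"travel":[0,0,-0.0008],"angular":[0,0,-0.3],"gripper":0.4}])

```text
t: 11.9
tool_pos: [0.5467, 0.0855, 0.1033]
tool_rot: [-3.012, -0.888, -0.002]
contact_force: [4.2, 2.6, -5.6]
opening: 0.049
grip_force: 55.4
```

```bash
python3 st.py
```

```text
11.9 q6 58.26180365892266 pos [0.54670213 0.0854562  0.10334441] yang -57.14441841995672 F [ 4.20332201  2.6130252  -5.61586314] M [ 0.6172377  -0.60674943 -0.08121061] op 0.049009290348217695 55.407986640930176 eff6 0.20791562274098396
```

step_arm(targets=[{"travel":[0,0,-0.0003],"angular":[0,0,-0.1],"gripper":0.4},{"travel":[0,0,-0.0005],"angular":[0,0,-0.2],"gripper":0.4},{"travel":[0,0,-0.0008],"angular":[0,0,-0.3],"gripper":0.4},{"travel":[0,0,-0.0008],"angular":[0,0,-0.3],"gripper":0.4}])

```text
t: 12.3
tool_pos: [0.5467, 0.0854, 0.1028]
tool_rot: [-3.096, -0.528, -0.002]
contact_force: [4.8, 3.4, -5.6]
opening: 0.0489
grip_force: 55.4
```

```bash
python3 st.py
```

```text
12.3 q6 71.76287167936756 pos [0.54671478 0.08538417 0.10284973] yang -70.64454179463023 F [ 4.75766747  3.38303837 -5.64375165] M [ 0.56573727 -0.62533526 -0.05779575] op 0.04891630870155234 55.41533410549164 eff6 0.20754225086420774
```

step_arm(targets=[{"travel":[0,0,-0.0003],"angular":[0,0,-0.1],"gripper":0.4},{"travel":[0,0,-0.0005],"angular":[0,0,-0.2],"gripper":0.4},{"travel":[0,0,-0.0008],"angular":[0,0,-0.3],"gripper":0.4},{"travel":[0,0,-0.0008],"angular":[0,0,-0.3],"gripper":0.4}])

```text
t: 12.7
tool_pos: [0.5467, 0.0853, 0.1024]
tool_rot: [-3.137, -0.16, -0.002]
contact_force: [5.0, 3.3, -5.8]
opening: 0.0487
grip_force: 55.4
```

```bash
python3 st.py
```

```text
12.7 q6 85.26231250313202 pos [0.54672773 0.0853148  0.10241538] yang -84.14754131725527 F [ 4.98021362  3.34662895 -5.84362407] M [ 0.54210452 -0.54758547 -0.11568816] op 0.0487174396921433 55.42888641357422 eff6 0.20709402859210968
```

step_arm(targets=[{"travel":[0,0,-0.0003],"angular":[0,0,-0.1],"gripper":0.4},{"travel":[0,0,-0.0005],"angular":[0,0,-0.2],"gripper":0.4},{"travel":[0,0,-0.0008],"angular":[0,0,-0.3],"gripper":0.4},{"travel":[0,0,-0.0008],"angular":[0,0,-0.3],"gripper":0.4}])

```text
t: 13.1
tool_pos: [0.5467, 0.0853, 0.1019]
tool_rot: [-3.134, 0.209, -0.001]
contact_force: [3.9, 2.8, -5.5]
opening: 0.0488
grip_force: 55.4
```

```bash
python3 st.py
```

```text
13.1 q6 98.76288090730398 pos [0.54670215 0.08525246 0.1019413 ] yang -97.64575541322014 F [ 3.88915222  2.79145164 -5.49856647] M [ 0.56544202 -0.64549755 -0.09660034] op 0.04877182944602252 55.39025008678436 eff6 0.2094147400930524
```

step_arm(targets=[{"travel":[0,0,-0.0003],"angular":[0,0,-0.1],"gripper":0.4},{"travel":[0,0,-0.0005],"angular":[0,0,-0.2],"gripper":0.4},{"travel":[0,0,-0.0008],"angular":[0,0,-0.3],"gripper":0.4},{"travel":[0,0,-0.0008],"angular":[0,0,-0.3],"gripper":0.4}])

```text
t: 13.5
tool_pos: [0.5467, 0.0852, 0.1015]
tool_rot: [-3.087, 0.576, -0.001]
contact_force: [4.1, 3.0, -6.1]
opening: 0.0488
grip_force: 55.4
```

```bash
python3 st.py
```

```text
13.5 q6 112.27052300915634 pos [0.54669735 0.08517402 0.10149839] yang -111.1534501359568 F [ 4.07023629  3.01475591 -6.08801786] M [ 0.50189448 -0.67601534 -0.10340538] op 0.04884660266760433 55.38765907287598 eff6 0.2049765083938837
```

step_arm(targets=[{"travel":[0,0,-0.0003],"angular":[0,0,-0.1],"gripper":0.4},{"travel":[0,0,-0.0005],"angular":[0,0,-0.2],"gripper":0.4},{"travel":[0,0,-0.0008],"angular":[0,0,-0.3],"gripper":0.4},{"travel":[0,0,-0.0008],"angular":[0,0,-0.3],"gripper":0.4}])

```text
t: 13.9
tool_pos: [0.5467, 0.0851, 0.1011]
tool_rot: [-2.998, 0.936, -0.001]
contact_force: [5.2, 3.7, -6.4]
opening: 0.0491
grip_force: 55.4
```

```bash
python3 st.py
```

```text
13.9 q6 125.77919753803191 pos [0.54668768 0.08513153 0.10109056] yang -124.66000292626354 F [ 5.21952881  3.66208071 -6.40601304] M [ 0.58301039 -0.69948349 -0.16375572] op 0.04908172942772013 55.42053937911987 eff6 0.13873942662030458
```

step_arm(targets=[{"travel":[0,0,-0.0003],"angular":[0,0,-0.1],"gripper":0.4},{"travel":[0,0,-0.0005],"angular":[0,0,-0.2],"gripper":0.4},{"travel":[0,0,-0.0005],"angular":[0,0,-0.2],"gripper":0.4}])

```text
t: 14.2
tool_pos: [0.5466, 0.0851, 0.1007]
tool_rot: [-2.915, 1.169, -0.001]
contact_force: [3.5, 2.6, -5.9]
opening: 0.0493
grip_force: 55.4
```

```bash
python3 st.py
```

```text
14.2 q6 134.80625143193785 pos [0.54660586 0.08506868 0.10074705] yang -133.6892036695289 F [ 3.48030141  2.57609506 -5.90293293] M [ 0.54917205 -0.68169986 -0.30623879] op 0.04927349380847308 55.41007161140442 eff6 -0.03292180714197457
```

step_arm(targets=[{"travel":[0,0,-0.0003],"angular":[0,0,-0.1],"gripper":0.4},{"travel":[0,0,-0.0005],"angular":[0,0,-0.2],"gripper":0.4},{"travel":[0,0,-0.0005],"angular":[0,0,-0.2],"gripper":0.4}])

```text
t: 14.5
tool_pos: [0.5466, 0.0851, 0.1006]
tool_rot: [-2.814, 1.395, -0.001]
contact_force: [4.1, 2.5, -6.6]
opening: 0.0488
grip_force: 55.4
```

```bash
python3 st.py
```

```text
14.5 q6 143.84234911679428 pos [0.54660936 0.08506449 0.10056349] yang -142.72536228873471 F [ 4.11765272  2.53078646 -6.59630316] M [ 0.47040261 -0.79451232 -0.37449553] op 0.048758115884324334 55.40622353553772 eff6 -0.22301675286144018
```

```bash
python3 - <<'E'
from station import ctrl
import numpy as np
M=[]
for i in range(10):
    o=ctrl.get_obs(); M.append(np.r_[o["wrist_torque"],o["effort"][5],o["contact_force"]]); ctrl.get_image("side")
M=np.array(M); print(M.mean(0).round(3),M.std(0).round(3),M[:,2].round(3))
E
```

```text
[ 0.531 -0.753 -0.365 -0.335  4.605  3.33  -6.504] [0.034 0.033 0.024 0.038 0.436 0.433 0.464] [-0.374 -0.34  -0.351 -0.427 -0.359 -0.349 -0.347 -0.354 -0.381 -0.367]
```

step_arm(targets=[{"travel":[0,0,-0.0002],"angular":[0,0,-0.1],"gripper":0.4},{"travel":[0,0,-0.0004],"angular":[0,0,-0.2],"gripper":0.4},{"travel":[0,0,-0.0004],"angular":[0,0,-0.2],"gripper":0.4}])

```text
t: 15.3
tool_pos: [0.5466, 0.085, 0.1003]
tool_rot: [-2.696, 1.612, -0.0]
contact_force: [4.1, 2.9, -7.1]
opening: 0.0494
grip_force: 55.5
```

```bash
cat > rd.py <<'E'
from station import ctrl
import numpy as np
M=[]
for i in range(8):
    o=ctrl.get_obs(); M.append(np.r_[o["wrist_torque"],o["effort"][5],o["contact_force"],np.degrees(o["q"][5])]); ctrl.get_image("side")
M=np.array(M); print(o["t"],M.mean(0).round(3),M[:,2].round(3),o["opening"],o["tool_pos"])
E
python3 rd.py
```

```text
15.65 [  0.503  -0.753  -0.591  -0.589   4.262   3.003  -6.999 152.858] [-0.631 -0.605 -0.558 -0.516 -0.613 -0.604 -0.601 -0.601] 0.049193806493135164 [0.54653387 0.085021   0.10027213]
```

Wrist torque is steady at about 0.58 N m, well below the 1.2 N m drag limit. I'll release and retreat straight up.

step_arm(targets=[{"travel":[0,0,0],"angular":[0,0,0],"gripper":1},{"travel":[0,0,0],"angular":[0,0,0],"gripper":1},{"travel":[0,0,0],"angular":[0,0,0],"gripper":1},{"travel":[0,0,0.01],"angular":[0,0,0],"gripper":1},{"travel":[0,0,0.04],"angular":[0,0,0],"gripper":1},{"travel":[0,0,0.1],"angular":[0,0,0],"gripper":1},{"travel":[0,0,0.18],"angular":[0,0,0],"gripper":1},{"travel":[0,0,0.26],"angular":[0,0,0],"gripper":1},{"travel":[0,0,0.34],"angular":[0,0,0],"gripper":1},{"travel":[0,0,0.36],"angular":[0,0,0],"gripper":1}])

```text
t: 16.7
tool_pos: [0.5486, 0.0849, 0.3253]
tool_rot: [-2.689, 1.613, -0.017]
contact_force: [-0.4, -0.0, 0.7]
opening: 0.0857
grip_force: 0.0
```

step_arm(targets=[{"travel":[0,-0.08,0],"angular":[0,0,0],"gripper":1},{"travel":[0,-0.16,0],"angular":[0,0,0],"gripper":1},{"travel":[0,-0.24,0],"angular":[0,0,0],"gripper":1},{"travel":[0,-0.3,0],"angular":[0,0,0],"gripper":1},{"travel":[0,-0.3,0],"angular":[0,0,0],"gripper":1},{"travel":[0,-0.3,0],"angular":[0,0,0],"gripper":1}])

```text
t: 17.3
tool_pos: [0.5461, -0.0956, 0.3162]
tool_rot: [-2.692, 1.619, 0.001]
contact_force: [0.8, 0.3, -0.7]
opening: 0.0853
grip_force: 0.0
```

```bash
python3 st.py; python3 - <<'E'
from station import ctrl
from h import *
s=ctrl.get_image("side")["img"];b=cv2.imread("pics/side0.png")[...,::-1]
f=lambda I:cv2.resize(np.ascontiguousarray(I[225:325,200:350]),None,fx=2.6,fy=4,interpolation=cv2.INTER_CUBIC)
cv2.imwrite("pics/end.png",np.hstack([f(b),f(s)])[...,::-1])
E
```

```text
17.3 q6 134.39524968449325 pos [ 0.54606345 -0.09557267  0.31619256] yang -152.02224240305577 F [ 0.82353742  0.32666869 -0.67350131] M [-0.02152011  0.04755494  0.0435068 ] op 0.08527999158588924 0.0 eff6 -0.017743849894031882
```

View pics/end.png

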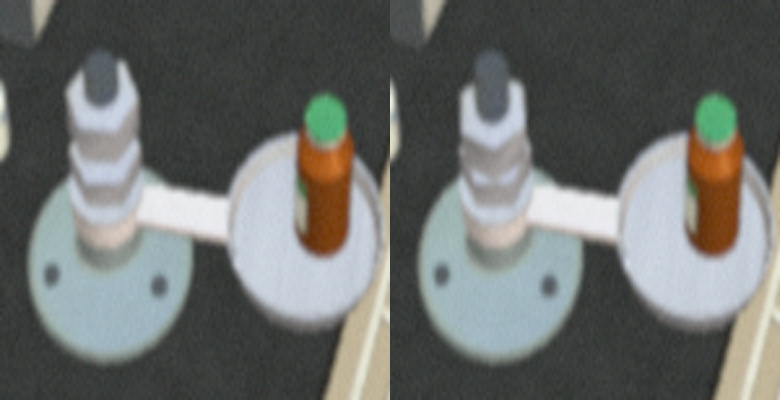

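Before and after side by side: the upper nut now sits on the lower one (right panel, about (492,150)). The lower nut's front flat, the vial and the tray look unchanged.

```bash
python3 -c "
from station import ctrl
print(ctrl.finish_job())"
```

```text
the job is handed in; nothing more can be done
None
```

I ran the upper nut down and locked it against the lower nut at about 0.58 N m measured at the wrist, then let go and handed the job in at about 17 s; in the last side view the lower nut, tray and vial look unmoved, but I did not re-measure the lower nut's mark or re-check the tape, gauze and blue-capped vial.

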